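Line up the canister set by size on the display board

ROBOT

A 7-joint arm with a two-finger parallel gripper is mounted at the origin on a cart in front of the work surface, level with it; the furniture and walls round the work are solid. World frame = base frame: x ahead of the robot, y to its left, z up, the work surface at z = 0. Lengths are in mm, angles in rad, forces in N, time in s.
With the tool pointing down it reaches from about 425 to 975 mm from the base axis. Payload 16.7 kg.
Tool frame: the origin (TCP) lies at the very end of the fingers, on their centre line; the grasp point (between the pads) lies arm.grip_depth behind it (arm.grip_depth is the distance from the TCP to the grasp point, in mm); z points along the fingers, y is the line along which they close (so a half turn about z gives the same grasp; the last joint's range is limited). The gripper opens to 85 mm and grips with 20 to 120 N. Pads are 22 mm wide; open, the fingers measure 114 mm over their backs; the gripper's body (76 mm by 85 mm) begins 54 mm behind the grasp point. The pads swing forward as they close: fully open they stand 13 mm farther back than shut.
Start: joints at [0.98, 0.426, 0.074, 1.606, -0.034, 1.111, -0.067], TCP at [288.573, -610.165, 231.302] pointing down, gripper open.
Joint ranges: [-2.85, 2.85], [-0.5, 2.14], [-1.23, 1.37], [0.21, 2.46], [-1.02, 4.16], [0.16, 2.05], [-2.73, 2.73]. Speed limits (rad/s): [1.89, 1.89, 2.39, 2.39, 3.01, 3.01, 3.01].

INTERFACE

Orientations are given as a unit quaternion [x, y, z, w].
In Python, from rig import arm gives the robot as it stands.
- The arm moves only by the tool move_arm, never from a script. Its argument "commands" is a list that holds one entry, the list of rows, each a list of 7 numbers: the shift along the tool's x, y, z in units of 0.2 m (1.0 is 0.2 m), then the turn, a rotation vector about the tool's x, y, z in units of 45 degrees (1.0 is 45 degrees), then the gripper's target within -1 to 1 (shut at 1, half-way at 0, fully open at -1). A call has 1 to 20 rows; each row shifts and turns the commanded pose from where the row before left it, along the tool's axes as they then stand; what a row does not reach is not made up. A row lasts 1/12 s, in which the tool goes at most 41.7 mm and 7.16 degrees, less where a joint would pass 70% of its speed; a pose out of reach is approached as far as the arm can. A call with a number of a shift or a turn outside -1 to 1 is refused whole. A call with a gripper value outside its range is refused whole. The fingers move at their own pace and stop on an object; "newtons" is the grip in N (left out, the last holds). Time passes only in rows, so rows that do not move let the fingers close. It gives the time, the measured TCP pose, the force, the opening and the grip force at its end, in the units of the state.
- arm.sense(): the state, without advancing time (a new reading comes with each control period).
- arm.snapshot(name): name is "scene" or "top" or "wrist"; returns a dict with "frame" (400x640x3 uint8, red, green, blue), "fx", "fy", "cx", "cy" (pixels), "origin" and "rotation" of the camera in the world; the wrist camera has in their place "T_tool_cam" (4x4, takes a point from camera to tool coordinates, whose origin is the TCP and whose axes are the flange's). Camera axes: x right, y down, z forward; pixel columns grow to the right and rows downward; lengths in mm; the calibration is good to about 2 mm. A picture is of the moment at which its call begins: read the wrist's pose just before it. There is no depth.
- arm.hand_in(): hands the job in; it is judged then, once.
The state is a dict: "time": time; "joint_pos": joint angles; "dq": joint speeds; "joint_efforts": joint torques, N m; "position": TCP position; "tcp_rot": TCP orientation; "force": force on the tool from outside, world axes, zero at the start; "moment": the same for the moment, N m; "gripper_width": finger opening in mm; "gripper_force": force on a finger pad.
Only numpy, scipy, OpenCV 4.12 (cv2) and the standard library are available. Lean on these libraries where they do the work, as an engineer would, in place of code of your own. Each camera call takes 0.05 s, during which the arm holds its last target. There are 200 camera calls.

TASK

Line up the four canisters by size on the wooden display board, each standing upright in the middle of its own round mark: the tallest on the mark nearest the small black price sign, then each next shorter one, down to the shortest on the mark nearest the counter bell. Keep the canisters upright throughout, and leave the sign, the bell, the juice cup and the sugar shaker where they are.

Things in the scene. Friction and masses are not known exactly. Their poses are not given: they have to be found in the camera images.
- canister_a: the smallest and shortest of four upright round canisters (brushed metal body, pale wooden lid that does not come off, wooden knob on top), 42 mm in diameter, straight sides; lid top 45 mm above its underside, knob 18 mm wide and 15 mm high on that, 60 mm overall, about 100 g; stands loose on the worktop right of the board. Origin: centre of its underside, z up along its axis.
- canister_b: the second shortest of four upright round canisters (brushed metal body, pale wooden lid that does not come off, wooden knob on top), 48 mm in diameter, straight sides; lid top 65 mm above its underside, knob 18 mm wide and 15 mm high on that, 80 mm overall, about 140 g; stands loose on the worktop right of the board. Origin: centre of its underside, z up along its axis.
- canister_c: the second tallest of four upright round canisters (brushed metal body, pale wooden lid that does not come off, wooden knob on top), 54 mm in diameter, straight sides; lid top 85 mm above its underside, knob 18 mm wide and 15 mm high on that, 100 mm overall, about 180 g; stands loose on the worktop right of the board. Origin: centre of its underside, z up along its axis.
- canister_d: the largest and tallest of four upright round canisters (brushed metal body, pale wooden lid that does not come off, wooden knob on top), 60 mm in diameter, straight sides; lid top 105 mm above its underside, knob 18 mm wide and 15 mm high on that, 120 mm overall, about 220 g; stands loose on the worktop right of the board. Origin: centre of its underside, z up along its axis.
- board: flat wooden display board, fixed, 90 x 360 mm, its top 12 mm above the worktop; four pale round marks with a thin dark ring, 72 mm outside diameter, 90 mm apart in one row along its length. Origin: centre of its underside, on the worktop; x across its width (away from the robot), y along its length (to the robot's left), z up; the marks' centres lie at x = 0 and y = -135, -45, 45 and 135 mm in this frame, on the top (z = 12 mm).
- price_sign: small black card 76 mm wide on a wooden foot 30 x 52 mm, 54 mm high, standing loose on the worktop beyond one end of the board (either end), about 227 mm from the board's centre. Origin: centre of its underside. Leave it alone.
- bell: counter bell, a silvery dome on a black base, 86 mm in diameter, 58 mm high, standing loose beyond the other end of the board. Origin: centre of its underside. Leave it alone.
- juice_cup: plastic cup of orange juice with domed lid, 81 mm in diameter, 117 mm high, far left by the till; bystander. Origin: centre of its underside.
- sugar_shaker: glass shaker with metal top, 44 mm in diameter, 90 mm high, by the right side of the till; bystander. Origin: centre of its underside.
Mind the look-alikes: they are no part of the job. What is shaped like the canister_d but purple is not meant. What is shaped like the canister_b but blue is not meant.

How it is judged:
By the outcome, as a careful person would: the job done as asked, in the order asked, and still so for the second after the job is handed in, with the robot touching nothing.
It also fails if it takes over 128 s, if anything falls off the work surface, if the arm or the gripper's body presses on something with over 40 N, if the wrist force passes 120 N, or if a joint passes its speed limit or range.

## Working session

There is one attempt and no reset: what is moved stays moved. The work goes in short steps, Python scripts to look and compute and a tool call to move; the robot and the scene stay as the last step left them, time stands still between calls to the robot, and variables do not carry over. Pictures are saved under pics/ and viewed, at most 14 in all, crops included, and the job is handed in when it is done.

Besides the shell and the picture viewer there is one more tool, called after ">>>" as a command line: name --argument value ..., lists and objects as JSON in quotes. move_arm: Moves the arm, as the interface text tells. Its arguments: {"type":"object","properties":{"commands":{"type":"array"},"newtons":{"type":"number"}},"required":["commands"]}

```bash
mkdir -p pics; ls; python3 - <<'E'
from rig import arm
import cv2,numpy as np
print(arm.grip_depth); s=arm.sense(); print(s)
for n in("scene","top"):
    d=arm.snapshot(n); cv2.imwrite(f"pics/{n}0.png",d["frame"][...,::-1]); print({k:v for k,v in d.items() if k!="frame"})
    import pickle; pickle.dump(d,open(f"{n}0.pkl","wb"))
E
```

```text
pics
18.700000000000003
{'time': 0.0, 'joint_pos': array([ 0.97945798,  0.42674458,  0.07386738,  1.6066346 , -0.03409433,
        1.11079911, -0.06705542]), 'dq': array([ 7.94077600e-04,  7.44274126e-04, -3.42816175e-04, -4.75063097e-04,
        5.29184411e-06,  6.88346589e-04,  6.40312007e-04]), 'joint_efforts': array([-3.05206486e-03, -9.49845243e+01,  3.75923306e+00, -4.63525200e+01,
        1.90633256e-02,  1.02263279e-02, -2.01344255e-05]), 'position': array([ 288.41164471, -609.8137738 ,  230.59053217]), 'tcp_rot': array([ 9.75696279e-01,  2.19126292e-01, -1.98919659e-04, -6.32330311e-04]), 'force': array([-1.22301105,  0.11555041,  0.24078676]), 'moment': array([ 0.01369908,  0.02723588, -0.01346662]), 'gripper_force': 0.0, 'gripper_width': 86.00451604414906}
{'fx': 486.4971556182659, 'fy': 486.4971556182659, 'cx': 318.6113413289362, 'cy': 198.46833664419853, 'origin': array([-250.47851777,  778.03032766,  938.62642693]), 'rotation': array([-0.35166134,  0.83452626, -0.38846405,  0.17028184])}
{'fx': 394.8640342270617, 'fy': 394.8640342270617, 'cx': 317.8354496108635, 'cy': 198.5168856198564, 'origin': array([ 296.94268966,   38.17523139, 1316.79660352]), 'rotation': array([ 0.7084246 , -0.70002612,  0.06544063, -0.06176999])}
```

View pics/scene0.png

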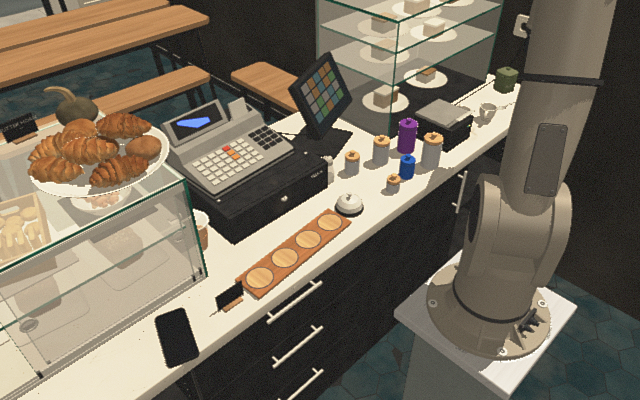

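View pics/top0.png

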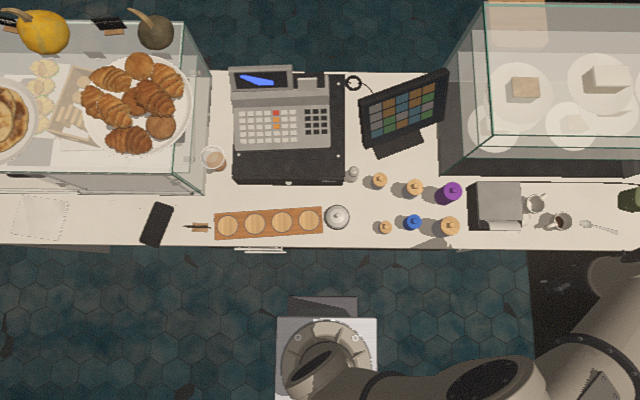

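The top view shows the board marks at about (227,223), (255,222), (283,221) and (310,220). The sign is at the left (195,227) and the bell at the right (338,216). Canister candidates in the top view are (379,181), (415,187), (385,227) and (450,226). The look-alikes are purple (450,192) and blue (413,222). In the scene view the wooden-lid ones are at (352,158), (381,142), (393,180) and (432,140).

```bash
cat > h.py <<'E'
import numpy as np,cv2,pickle
from scipy.spatial.transform import Rotation as R
def ray(d,uv):
    v=np.array([(uv[0]-d["cx"])/d["fx"],(uv[1]-d["cy"])/d["fy"],1.])
    Rm=d["rotation"]; Rm=R.from_quat(Rm).as_matrix() if np.size(Rm)==4 else Rm
    return np.array(d["origin"]),Rm@v
def onz(d,uv,z):
    o,v=ray(d,uv); return o+v*(z-o[2])/v[2]
def proj(d,p):
    c=R.from_quat(d["rotation"]).as_matrix().T@(np.array(p)-d["origin"]); return np.array([d["fx"]*c[0]/c[2]+d["cx"],d["fy"]*c[1]/c[2]+d["cy"]])
def tri(a,ua,b,ub):
    o1,v1=ray(a,ua);o2,v2=ray(b,ub);v1/=np.linalg.norm(v1);v2/=np.linalg.norm(v2)
    s=np.linalg.lstsq(np.c_[v1,-v2],o2-o1,rcond=None)[0]
    p,q=o1+s[0]*v1,o2+s[1]*v2; return (p+q)/2,np.linalg.norm(p-q)
E
python3 - <<'E'
from h import *
S=pickle.load(open("scene0.pkl","rb"));T=pickle.load(open("top0.pkl","rb"))
for d,box in((T,(205,165,475,245)),(S,(230,120,450,300))):
    hsv=cv2.cvtColor(d["frame"],cv2.COLOR_RGB2HSV)
    m=cv2.inRange(hsv,(8,70,120),(25,255,255)); k=np.zeros_like(m);x0,y0,x1,y1=box;k[y0:y1,x0:x1]=m[y0:y1,x0:x1]
    n,_,st,c=cv2.connectedComponentsWithStats(k)
    for i in range(1,n):
        if st[i,4]>25: print(c[i].round(1),st[i],onz(d,c[i],12).round())
# crops
a=cv2.resize(T["frame"][165:245,365:485],None,fx=6,fy=6,interpolation=cv2.INTER_CUBIC)[:, :, ::-1]
b=cv2.resize(S["frame"][110:230,320:460],None,fx=5,fy=5,interpolation=cv2.INTER_CUBIC)[:,:,::-1]
cv2.imwrite("pics/ct.png",a);cv2.imwrite("pics/cs.png",b)
c=cv2.resize(T["frame"][195:250,180:360],None,fx=4.4,fy=4.4,interpolation=cv2.INTER_CUBIC)[:, :, ::-1];cv2.imwrite("pics/cb.png",c)
E
```

```text
[220.4 167.8] [213 165  13   6  37] [637. 366.  12.]
[379.5 179.3] [373 173  14  14 164] [ 603. -176.   12.]
[414.7 186.8] [406 179  18  17 226] [ 579. -294.   12.]
[267.9 222.8] [ 214  206  109   34 2872] [451. 197.  12.]
[449.7 225.3] [440 216  20  20 293] [ 449. -407.   12.]
[385.2 226.8] [379 221  13  13 133] [ 442. -192.   12.]
[433.6 138.3] [424 132  20  14 204] [ 510. -498.   12.]
[381.6 140.2] [373 134  18  13 173] [ 629. -361.   12.]
[233.8 154.6] [230 148  10  13  77] [921.  55.  12.]
[352.  155.6] [345 150  15  12 137] [ 638. -220.   12.]
[393.7 178.7] [387 173  14  12 125] [ 461. -220.   12.]
[292.4 252.2] [ 235  208  117   91 3377] [446. 215.  12.]
```

View pics/ct.png

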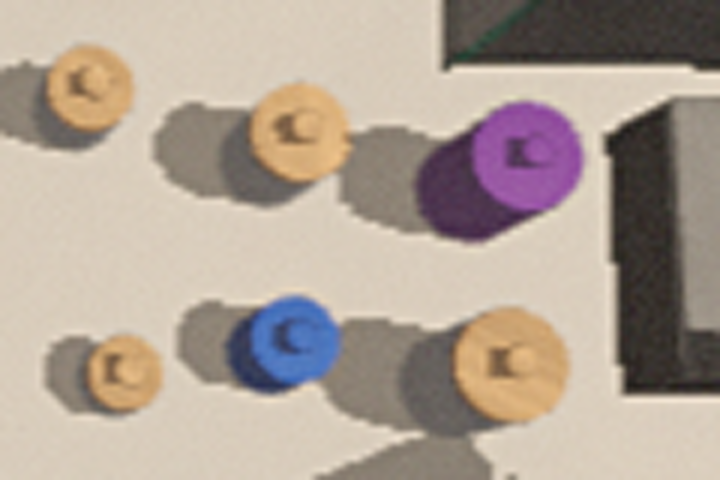

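View pics/cs.png

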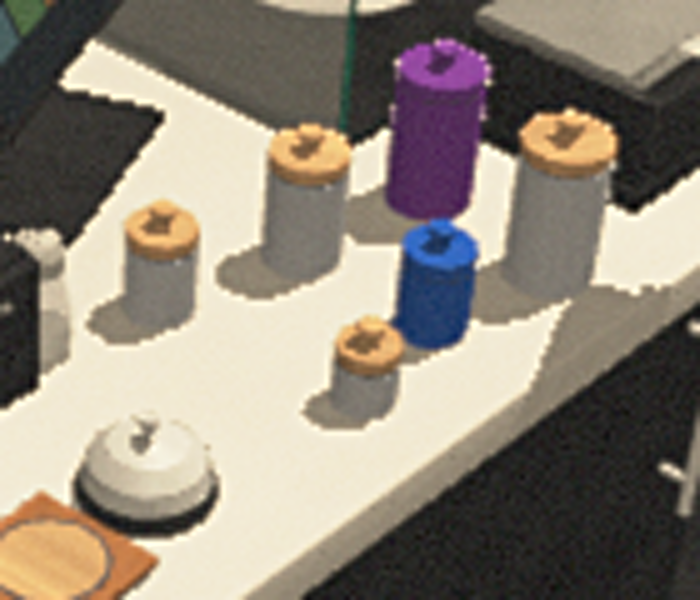

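View pics/cb.png

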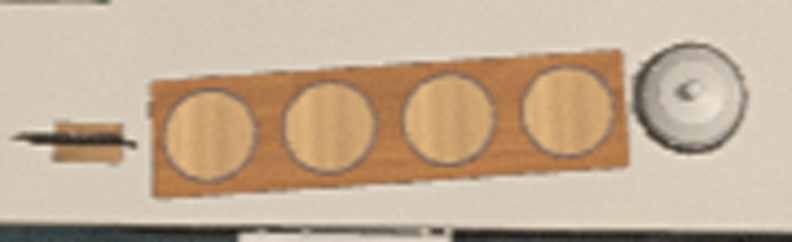

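The crops confirm the choice. D is at top (450,226), C at (415,187), B at (379,181) and A at (385,227), and the sign is at the left (+y) end of the board. Next I work out positions.

```bash
python3 - <<'E'
from h import *
S=pickle.load(open("scene0.pkl","rb"));T=pickle.load(open("top0.pkl","rb"))
def lid(d,x0,y0,x1,y1):
    hsv=cv2.cvtColor(d["frame"],cv2.COLOR_RGB2HSV);m=cv2.inRange(hsv,(8,60,60),(25,255,255));k=np.zeros_like(m);k[y0:y1,x0:x1]=m[y0:y1,x0:x1]
    c=max(cv2.findContours(k,0,1)[0],key=cv2.contourArea); return cv2.minEnclosingCircle(c)
for n,h,tb,sb in(("a",45,(375,217,397,237),(385,170,405,187)),("b",65,(368,169,390,192),(342,148,362,164)),("c",85,(402,175,428,200),(370,130,394,148)),("d",105,(436,213,464,240),(420,128,447,148))):
    c,r=lid(T,*tb); cs,rs=lid(S,*sb); p=onz(T,c,h); t,e=tri(T,c,S,cs)
    print(n,np.round(c,1),"diam",round(2*r*(T["origin"][2]-h)/T["fx"]),p.round(1),"tri",t.round(1),round(e,1))
for d,cs in((T,[(227,223),(255,222),(283,221),(310,220)]),(S,[(260,278),(285,258),(308,240),(330,222)])):
    hsv=cv2.cvtColor(d["frame"],cv2.COLOR_RGB2HSV); ps=[]
    L=d["frame"][...,2].astype(int)
    m=((L>88)&(hsv[...,1]>60)&(hsv[...,0]<26)&(hsv[...,0]>8)).astype(np.uint8)
    n,lab,st,c=cv2.connectedComponentsWithStats(m,connectivity=4)
    for uv in cs:
        i=lab[uv[1],uv[0]]; p=onz(d,c[i],12); ps.append(p[:2]); print(i,st[i],c[i].round(1),p.round(1))
    ps=np.array(ps); print("mean",ps.mean(0),np.diff(ps,axis=0).round(1))
hsv=cv2.cvtColor(T["frame"],cv2.COLOR_RGB2HSV)
for u,z in(((337.5,216),20),((199,227),10)): print(onz(T,u,z).round())
E
```

```text
a [385.1 226.8] diam 42 [ 438.4 -185.8   45. ] tri [ 438.2 -188.5   35.4] 3.1
b [379.4 179.6] diam 48 [ 590.2 -166.8   65. ] tri [ 591.4 -167.8   59.3] 0.2
c [414.6 187.2] diam 55 [ 561.9 -275.4   85. ] tri [ 561.  -276.9   83. ] 3.4
d [449.5 225.5] diam 62 [ 438.1 -374.3  105. ] tri [ 439.2 -377.1   96.5] 0.4
320 [217 215  22  22 365] [227.2 225.4] [440.3 331.8  12. ]
318 [244 213  22  22 362] [254.5 223.5] [447.7 242.   12. ]
316 [271 212  22  21 360] [281.6 221.8] [454.6 152.1  12. ]
313 [298 210  22  21 365] [308.6 219.9] [462.1  62.5  12. ]
mean [451.16527841 197.10031474] [[  7.3 -89.8]
 [  7.  -89.9]
 [  7.5 -89.6]]
1661 [245 267  29  22 471] [259.1 277.2] [440.3 331.6  12. ]
1624 [271 248  28  20 421] [284.6 257.3] [446.7 241.8  12. ]
1505 [295 230  26  19 371] [307.7 238.7] [454.7 152.   12. ]
1332 [317 214  25  17 331] [329.3 221.8] [461.5  62.8  12. ]
mean [450.80350273 197.0549306 ] [[  6.5 -89.8]
 [  8.  -89.8]
 [  6.7 -89.2]]
[475. -33.  20.]
[434. 425.  10.]
```

Positions are known: D (438,-375), C (562,-276), B (591,-167), A (438,-187). The targets are D→(440,332), C→(447,242), B→(455,152) and A→(462,62.5). First I turn the tool so it closes along world x, then go above D.

>>> move_arm --commands '[[[0, 0, 0, 0, 0, -0.144, -1], [0, 0, 0, 0, 0, -0.144, -1], [0, 0, 0, 0, 0, -0.144, -1], [0, 0, 0, 0, 0, -0.144, -1], [0, 0, 0, 0, 0, -0.144, -1], [0, 0, 0, 0, 0, -0.144, -1], [0, 0, 0, 0, 0, -0.144, -1], [0, 0, 0, 0, 0, -0.144, -1], [0, 0, 0, 0, 0, -0.144, -1], [0, 0, 0, 0, 0, -0.144, -1], [0.118, 0.075, 0, 0, 0, 0, -1], [0.118, 0.075, 0, 0, 0, 0, -1], [0.118, 0.075, 0, 0, 0, 0, -1], [0.118, 0.075, 0, 0, 0, 0, -1], [0.118, 0.075, 0, 0, 0, 0, -1], [0.118, 0.075, 0, 0, 0, 0, -1], [0.118, 0.075, 0, 0, 0, 0, -1], [0.118, 0.075, 0, 0, 0, 0, -1], [0.118, 0.075, 0, 0, 0, 0, -1], [0.118, 0.075, 0, 0, 0, 0, -1]]]' --newtons 50

```text
time: 1.77
position: [438.5, -372.6, 231.1]
tcp_rot: [0.706, 0.708, -0.0, -0.0]
force: [0.6, -0.4, 0.5]
gripper_width: 85.5
gripper_force: 0.0
```

```bash
cat >> h.py <<'E'
def wrist(arm,name):
    s=arm.sense(); d=arm.snapshot("wrist"); M=np.eye(4); M[:3,:3]=R.from_quat(s["tcp_rot"]).as_matrix(); M[:3,3]=s["position"]
    W=M@np.array(d["T_tool_cam"]); d["origin"]=W[:3,3]; d["rotation"]=R.from_matrix(W[:3,:3]).as_quat()
    cv2.imwrite(f"pics/{name}.png",d["frame"][...,::-1]); pickle.dump(d,open(f"{name}.pkl","wb")); return d,s
E
python3 - <<'E'
from rig import arm
from h import *
d,s=wrist(arm,"w1"); print(s["position"],s["joint_pos"].round(2),d["origin"],proj(d,(438,-375,105)))
hsv=cv2.cvtColor(d["frame"],cv2.COLOR_RGB2HSV);m=cv2.inRange(hsv,(8,60,60),(25,255,255))
for c in cv2.findContours(m,0,1)[0]:
    if cv2.contourArea(c)>400:
        u,r=cv2.minEnclosingCircle(c); print(np.round(u),round(r),onz(d,u,105).round(1))
E
```

```text
[ 438.48835888 -372.55539721  231.09920496] [ 0.82  0.28 -0.27  1.82  0.09  1.06  0.52] [ 438.38214927 -296.13208989  372.24280822] [318.03134238 196.6103497 ]
[585. 323.] 42 [ 712.8 -509.5  105. ]
[383. 284.] 76 [ 501.8 -464.3  105. ]
[319. 197.] 34 [ 439.  -375.1  105. ]
[413. 154.] 35 [ 519.6 -337.   105. ]
[321. 146.] 38 [ 440.5 -330.   105. ]
[453.  70.] 46 [ 544.9 -270.1  105. ]
[343.  43.] 72 [ 457.2 -250.4  105. ]
```

View pics/w1.png

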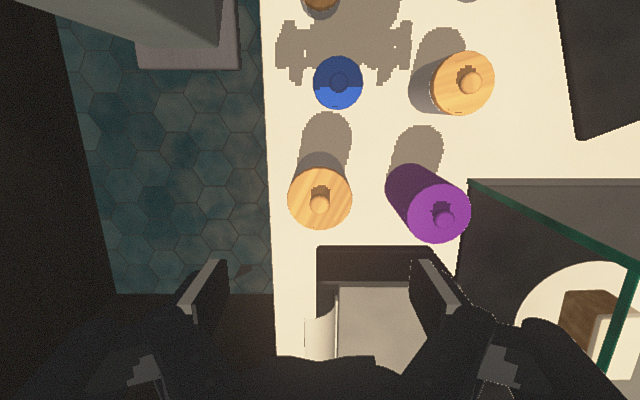

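The wrist view confirms D at pixel (319,197), which is (439,-375), with purple and blue clear of the fingers. Descend and grip.

>>> move_arm --commands '[[[-0.012, 0, 0.13, 0, 0, 0, -1], [0, 0, 0.14, 0, 0, 0, -1], [0, 0, 0.14, 0, 0, 0, -1], [0, 0, 0.14, 0, 0, 0, -1], [0, 0, 0.14, 0, 0, 0, -1], [0, 0, 0.09, 0, 0, 0, -1], [0, 0, 0.05, 0, 0, 0, -1], [0, 0, 0, 0, 0, 0, -1], [0, 0, 0, 0, 0, 0, 1], [0, 0, 0, 0, 0, 0, 1], [0, 0, 0, 0, 0, 0, 1], [0, 0, 0, 0, 0, 0, 1], [0, 0, 0, 0, 0, 0, 1], [0, 0, 0, 0, 0, 0, 1], [0, 0, 0, 0, 0, 0, 1], [0, 0, 0, 0, 0, 0, 1]]]' --newtons 50

```text
time: 3.15
position: [438.8, -376.9, 66.9]
tcp_rot: [0.706, 0.708, 0.0, 0.001]
force: [-0.1, 0.6, 8.2]
gripper_width: 58.8
gripper_force: 53.4
```

>>> move_arm --commands '[[[0, 0, -0.04, 0, 0, 0, 1], [0, 0, -0.09, 0, 0, 0, 1], [0, 0, -0.13, 0, 0, 0, 1], [0, 0, -0.13, 0, 0, 0, 1], [0, 0, -0.13, 0, 0, 0, 1], [0, 0, -0.09, 0, 0, 0, 1], [0.05, 0, 0, 0, 0, 0, 1], [0.1, 0.02, 0, 0, 0, 0, 1], [0.15, 0.03, 0, 0, 0, 0, 1], [0.15, 0.03, 0, 0, 0, 0, 1], [0.15, 0.03, 0, 0, 0, 0, 1], [0.15, 0.02, 0, 0, 0, 0, 1], [0.15, 0.02, 0, 0, 0, 0, 1], [0.15, 0, 0, 0, 0, 0, 1], [0.15, 0, 0, 0, 0, 0, 1], [0.15, 0, 0, 0, 0, 0, 1], [0.15, 0, 0, 0, 0, 0, 1], [0.15, 0, 0, 0, 0, 0, 1], [0.15, 0, 0, 0, 0, 0, 1], [0.15, 0, 0, 0, 0, 0, 1]]]'

```text
time: 4.82
position: [466.6, 15.4, 187.5]
tcp_rot: [0.706, 0.708, -0.0, 0.0]
force: [1.7, -0.5, -1.8]
gripper_width: 58.8
gripper_force: 54.4
```

>>> move_arm --commands '[[[0.15, 0, 0, 0, 0, 0, 1], [0.15, 0, 0, 0, 0, 0, 1], [0.15, -0.02, 0, 0, 0, 0, 1], [0.15, -0.02, 0, 0, 0, 0, 1], [0.15, -0.02, 0, 0, 0, 0, 1], [0.15, -0.02, 0, 0, 0, 0, 1], [0.15, -0.02, 0, 0, 0, 0, 1], [0.15, -0.02, 0, 0, 0, 0, 1], [0.15, -0.01, 0, 0, 0, 0, 1], [0.1, 0, 0, 0, 0, 0, 1], [0.08, 0, 0, 0, 0, 0, 1], [0.043, 0, 0, 0, 0, 0, 1], [0, 0, 0.08, 0, 0, 0, 1], [0, 0, 0.1, 0, 0, 0, 1], [0, 0, 0.1, 0, 0, 0, 1], [0, 0, 0.1, 0, 0, 0, 1], [0, 0, 0.08, 0, 0, 0, 1], [0, 0, 0, 0, 0, 0, 1]]]'

```text
time: 6.32
position: [439.3, 326.5, 92.6]
tcp_rot: [0.707, 0.708, -0.002, -0.0]
force: [-1.5, -0.3, -2.2]
gripper_width: 58.9
gripper_force: 54.4
```

```bash
cat >> h.py <<'E'
def lidat(d,p,rad):
    """lid centre (pixels) near projected point p"""
    u=proj(d,p).astype(int); hsv=cv2.cvtColor(d["frame"],cv2.COLOR_RGB2HSV);m=cv2.inRange(hsv,(8,60,60),(25,255,255))
    k=np.zeros_like(m);k[u[1]-rad:u[1]+rad,u[0]-rad:u[0]+rad]=m[u[1]-rad:u[1]+rad,u[0]-rad:u[0]+rad]
    c=max(cv2.findContours(k,0,1)[0],key=cv2.contourArea); return u,cv2.minEnclosingCircle(c)
E
python3 - <<'E'
from rig import arm
from h import *
s=arm.sense(); print(s["position"])
d=arm.snapshot("top"); u=proj(d,(440,330,130)).astype(int)
T=d["frame"][u[1]-30:u[1]+30,u[0]-40:u[0]+40,::-1]; 
e=arm.snapshot("scene"); v=proj(e,(440,330,130)).astype(int); Sx=e["frame"][v[1]-40:v[1]+60,v[0]-50:v[0]+50,::-1]
im=np.hstack([cv2.resize(T,(530,400),interpolation=2)[:,:400],cv2.resize(Sx,(400,400),interpolation=2)]); cv2.imwrite("pics/p1.png",im); print(u,v)
for x in(d,e):print(lidat(x,(440,330,130),15))
wrist(arm,"w2")
E
```

```text
[439.33982775 326.49618661  92.63989272]
[219 221] [255 243]
(array([219, 221]), ((207.0, 235.0), 9.999999747378752e-05))
(array([255, 243]), ((254.38235473632812, 244.64706420898438), 10.910431861877441))
```

View pics/p1.png

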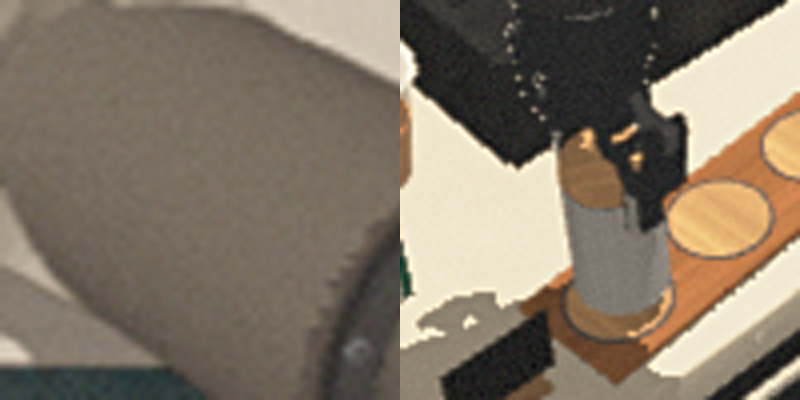

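View pics/w2.png

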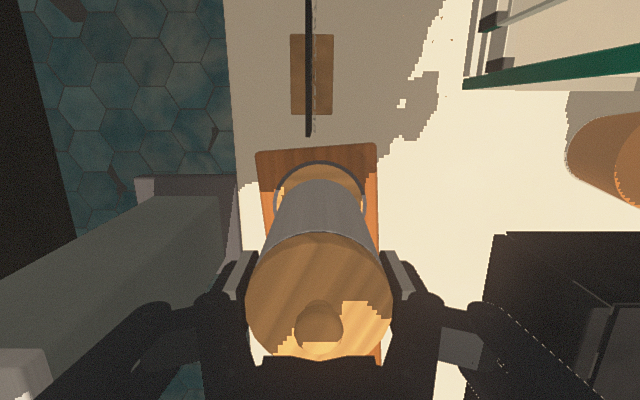

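The scene view shows D hanging upright just over the left mark. In the wrist view its lid spans columns 246–392, its top edge is at row 233, and the mark's ring is visible at (319,190).

```bash
python3 - <<'E'
from h import *
d=pickle.load(open("w2.pkl","rb"))
z=105+25.7
print(onz(d,(246,306),z),onz(d,(392,306),z),onz(d,(319,233),z),onz(d,(319,306),z))
print("ring far edge",onz(d,(320,160.5),12), onz(d,(274,195),12),onz(d,(366,195),12))
E
```

```text
[411.5264213  327.44553567 130.7       ] [469.91888108 327.62388726 130.7       ] [440.6407932  359.14416572 130.7       ] [440.73082405 327.53473643 130.7       ]
ring far edge [441.42892589 365.41347529  12.        ] [406.89308994 339.19886933  12.        ] [476.15357374 339.37972699  12.        ]
```

>>> move_arm --commands '[[[0.013, 0, 0.02, 0, 0, 0, 1], [0, 0, 0.02, 0, 0, 0, 1], [0, 0, 0.015, 0, 0, 0, 1], [0, 0, 0.008, 0, 0, 0, 1], [0, 0, 0, 0, 0, 0, 1], [0, 0, 0, 0, 0, 0, 1]]]'

```text
time: 6.97
position: [440.7, 330.9, 82.8]
tcp_rot: [0.706, 0.708, -0.0, -0.0]
force: [0.7, -0.5, -2.0]
gripper_width: 58.9
gripper_force: 54.4
```

>>> move_arm --commands '[[[0, 0, 0.01, 0, 0, 0, 1], [0, 0, 0.006, 0, 0, 0, 1], [0, 0, 0, 0, 0, 0, 1], [0, 0, 0, 0, 0, 0, 1]]]'

```text
time: 7.3
position: [440.8, 330.9, 79.5]
tcp_rot: [0.706, 0.708, -0.0, -0.0]
force: [0.4, -0.5, -1.2]
gripper_width: 59.0
gripper_force: 54.4
```

>>> move_arm --commands '[[[0, 0, 0.004, 0, 0, 0, 1], [0, 0, 0, 0, 0, 0, 1], [0, 0, 0, 0, 0, 0, 0.3], [0, 0, 0, 0, 0, 0, -0.3], [0, 0, 0, 0, 0, 0, -1], [0, 0, 0, 0, 0, 0, -1], [0, 0, 0, 0, 0, 0, -1], [0, 0, 0, 0, 0, 0, -1], [0, 0, -0.04, 0, 0, 0, -1], [0, 0, -0.1, 0, 0, 0, -1], [0, 0, -0.15, 0, 0, 0, -1], [0, 0, -0.15, 0, 0, 0, -1], [0, 0, -0.15, 0, 0, 0, -1], [0, 0, -0.1, 0, 0, 0, -1], [0, 0, 0, 0, 0, 0, -1]]]'

```text
time: 8.55
position: [442.0, 332.4, 221.6]
tcp_rot: [0.706, 0.708, 0.003, 0.001]
force: [0.9, -0.3, 0.5]
gripper_width: 85.6
gripper_force: 0.0
```

>>> move_arm --commands '[[[-0.1, 0, 0, 0, 0, 0, -1], [-0.16, 0, 0, 0, 0, 0, -1], [-0.16, 0, 0, 0, 0, 0, -1], [-0.16, 0.01, 0, 0, 0, 0, -1], [-0.16, 0.02, 0, 0, 0, 0, -1], [-0.16, 0.02, 0, 0, 0, 0, -1], [-0.16, 0.02, 0, 0, 0, 0, -1], [-0.16, 0, 0, 0, 0, 0, -1], [-0.16, 0, 0, 0, 0, 0, -1], [-0.16, 0, 0, 0, 0, 0, -1], [-0.16, 0, 0, 0, 0, 0, -1], [-0.16, 0, 0, 0, 0, 0, -1], [-0.16, 0.03, 0, 0, 0, 0, -1], [-0.16, 0.08, 0, 0, 0, 0, -1], [-0.16, 0.08, 0, 0, 0, 0, -1], [-0.16, 0.08, 0, 0, 0, 0, -1], [-0.16, 0.08, 0, 0, 0, 0, -1], [-0.16, 0.08, 0, 0, 0, 0, -1], [-0.16, 0.06, 0, 0, 0, 0, -1], [-0.06, 0.03, 0, 0, 0, 0, -1]]]'

```text
time: 10.22
position: [560.1, -281.5, 216.1]
tcp_rot: [0.708, 0.707, -0.0, 0.0]
force: [-0.4, 0.8, 0.2]
gripper_width: 85.1
gripper_force: 0.0
```

```bash
python3 - <<'E'
from rig import arm
from h import *
d,s=wrist(arm,"w3"); print(s["position"])
print(lidat(d,(562,-276,85),45), [onz(d,lidat(d,(562,-276,85),45)[1][0],85).round(1)])
t=arm.snapshot("top"); u=lidat(t,(440,332,117),16)
e=arm.snapshot("scene"); v=lidat(e,(440,332,117),18)
print("D placed",u,onz(t,u[1][0],117),v, onz(e,v[1][0],117),tri(t,u[1][0],e,v[1][0]))
E
```

```text
[ 560.08956588 -281.54026739  216.13924487]
(array([320, 186]), ((322.5, 185.5), 53.94915008544922)) [array([ 563.6, -275.1,   85. ])]
D placed (array([219, 221]), ((224.5, 224.0), 15.305328369140625)) [432.98270167 316.75906545 117.        ] (array([255, 247]), ((258.0, 254.5), 16.919023513793945)) [417.86102369 340.76003623 117.        ] (array([437.91778342, 324.86924689,  89.60066277]), np.float64(4.9180748237654015))
```

>>> move_arm --commands '[[[0.03, 0.011, 0.1, 0, 0, 0, -1], [0, 0, 0.15, 0, 0, 0, -1], [0, 0, 0.15, 0, 0, 0, -1], [0, 0, 0.15, 0, 0, 0, -1], [0, 0, 0.15, 0, 0, 0, -1], [0, 0, 0.1, 0, 0, 0, -1], [0, 0, 0.055, 0, 0, 0, -1], [0, 0, 0, 0, 0, 0, -1], [0, 0, 0, 0, 0, 0, 1], [0, 0, 0, 0, 0, 0, 1], [0, 0, 0, 0, 0, 0, 1], [0, 0, 0, 0, 0, 0, 1], [0, 0, 0, 0, 0, 0, 1], [0, 0, 0, 0, 0, 0, 1], [0, 0, 0, 0, 0, 0, 1], [0, 0, 0, 0, 0, 0, 1]]]'

```text
time: 11.7
position: [563.3, -271.1, 47.7]
tcp_rot: [0.706, 0.708, 0.001, 0.001]
force: [0.4, 1.3, 7.3]
gripper_width: 52.7
gripper_force: 50.9
```

>>> move_arm --commands '[[[0, 0, -0.04, 0, 0, 0, 1], [0, 0, -0.09, 0, 0, 0, 1], [0, 0, -0.14, 0, 0, 0, 1], [0, 0, -0.14, 0, 0, 0, 1], [0, 0, -0.14, 0, 0, 0, 1], [0, 0, -0.09, 0, 0, 0, 1], [0.05, -0.02, 0, 0, 0, 0, 1], [0.1, -0.06, 0, 0, 0, 0, 1], [0.14, -0.08, 0, 0, 0, 0, 1], [0.14, -0.08, 0, 0, 0, 0, 1], [0.14, -0.08, 0, 0, 0, 0, 1], [0.14, -0.08, 0, 0, 0, 0, 1], [0.14, -0.05, 0, 0, 0, 0, 1], [0.14, -0.01, 0, 0, 0, 0, 1], [0.14, 0, 0, 0, 0, 0, 1], [0.14, 0, 0, 0, 0, 0, 1], [0.14, 0, 0, 0, 0, 0, 1], [0.14, 0, 0, 0, 0, 0, 1], [0.14, 0, 0, 0, 0, 0, 1], [0.14, 0, 0, 0, 0, 0, 1]]]'

```text
time: 13.37
position: [468.5, 96.4, 173.9]
tcp_rot: [0.706, 0.708, -0.0, 0.0]
force: [1.1, -0.2, -2.3]
gripper_width: 52.9
gripper_force: 53.2
```

>>> move_arm --commands '[[[0.14, -0.02, 0, 0, 0, 0, 1], [0.14, -0.02, 0, 0, 0, 0, 1], [0.14, -0.02, 0, 0, 0, 0, 1], [0.13, -0.02, 0, 0, 0, 0, 1], [0.1, -0.02, 0, 0, 0, 0, 1], [0.06, -0.007, 0, 0, 0, 0, 1], [0.03, 0, 0, 0, 0, 0, 1], [0, 0, 0.08, 0, 0, 0, 1], [0, 0, 0.1, 0, 0, 0, 1], [0, 0, 0.1, 0, 0, 0, 1], [0, 0, 0.1, 0, 0, 0, 1], [0, 0, 0.06, 0, 0, 0, 1], [0, 0, 0.02, 0, 0, 0, 1], [0, 0, 0, 0, 0, 0, 1], [0, 0, 0, 0, 0, 0, 1], [0, 0, 0, 0, 0, 0, 1]]]'

```text
time: 14.7
position: [448.3, 243.2, 82.8]
tcp_rot: [0.706, 0.708, 0.001, 0.0]
force: [-0.2, 0.7, -1.1]
gripper_width: 52.8
gripper_force: 53.2
```

```bash
python3 - <<'E'
from rig import arm
from h import *
d,s=wrist(arm,"w4"); print(s["position"])
E
```

```text
[448.30815812 243.20596921  82.77573673]
```

View pics/w4.png

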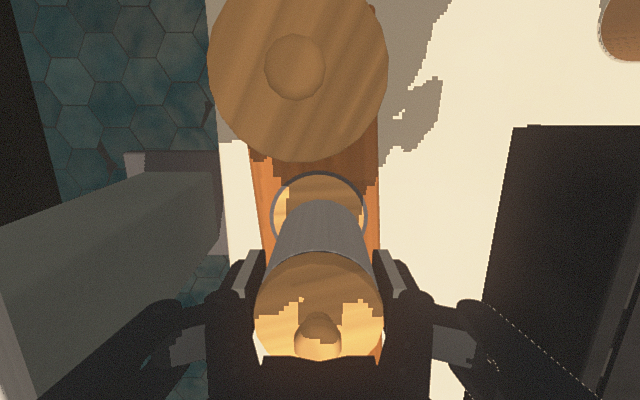

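The wrist view shows D standing with its lid centred at about (298,71). C's lid spans columns 253–383 with its far edge at row 252, and the ring's far edge is at row 171.

```bash
python3 - <<'E'
from h import *
d=pickle.load(open("w4.pkl","rb"))
print("D",onz(d,(207,71),117),onz(d,(389,71),117),onz(d,(299,161.5),117))
z=120.1
print("C",onz(d,(318,252),z)-[0,27,0],onz(d,(253,317),z),onz(d,(383,317),z))
print("mark",onz(d,(319,171),12)-[0,36,0],onz(d,(270,215),12),onz(d,(368,215),12))
E
```

```text
D [412.56772045 329.67692488 117.        ] [470.52724448 329.80870302 117.        ] [441.37326075 300.72932843 117.        ]
C [448.01705396 240.65542049 120.1       ] [422.28110517 239.1430157  120.1       ] [473.86544003 239.2118416  120.1       ]
mark [448.66292118 239.62311468  12.        ] [413.24174248 243.15757016  12.        ] [484.2719715  243.28411015  12.        ]
```

>>> move_arm --commands '[[[0.005, 0, 0.03, 0, 0, 0, 1], [0, 0, 0.04, 0, 0, 0, 1], [0, 0, 0.025, 0, 0, 0, 1], [0, 0, 0.01, 0, 0, 0, 1], [0, 0, 0, 0, 0, 0, 1], [0, 0, 0, 0, 0, 0, 1], [0, 0, 0, 0, 0, 0, 1]]]'

```text
time: 15.33
position: [447.7, 244.0, 60.8]
tcp_rot: [0.706, 0.708, 0.0, -0.0]
force: [0.5, 0.5, -2.0]
gripper_width: 52.5
gripper_force: 53.1
```

>>> move_arm --commands '[[[0, 0, 0.006, 0, 0, 0, 1], [0, 0, 0, 0, 0, 0, 1], [0, 0, 0, 0, 0, 0, 1], [0, 0, 0, 0, 0, 0, 0.3], [0, 0, 0, 0, 0, 0, -0.3], [0, 0, 0, 0, 0, 0, -1], [0, 0, 0, 0, 0, 0, -1], [0, 0, 0, 0, 0, 0, -1], [0, 0, 0, 0, 0, 0, -1], [0, 0, -0.04, 0, 0, 0, -1], [0, 0, -0.1, 0, 0, 0, -1], [0, 0, -0.15, 0, 0, 0, -1], [0, 0, -0.15, 0, 0, 0, -1], [0, 0, -0.15, 0, 0, 0, -1], [0, 0, -0.15, 0, 0, 0, -1], [0, 0, -0.06, 0, 0, 0, -1], [0, 0, 0, 0, 0, 0, -1]]]'

```text
time: 16.75
position: [448.9, 244.8, 223.0]
tcp_rot: [0.706, 0.708, 0.002, 0.001]
force: [0.4, 0.5, -0.7]
gripper_width: 85.4
gripper_force: 0.0
```

>>> move_arm --commands '[[[-0.1, 0, 0, 0, 0, 0, -1], [-0.16, 0, 0, 0, 0, 0, -1], [-0.16, 0, 0, 0, 0, 0, -1], [-0.16, 0, 0, 0, 0, 0, -1], [-0.16, 0, 0, 0, 0, 0, -1], [-0.16, 0, 0, 0, 0, 0, -1], [-0.16, 0, 0, 0, 0, 0, -1], [-0.16, 0, 0, 0, 0, 0, -1], [-0.16, 0, 0, 0, 0, 0, -1], [-0.16, 0.04, 0, 0, 0, 0, -1], [-0.14, 0.08, 0, 0, 0, 0, -1], [-0.12, 0.12, 0, 0, 0, 0, -1], [-0.11, 0.12, 0, 0, 0, 0, -1], [-0.1, 0.12, 0, 0, 0, 0, -1], [-0.05, 0.12, 0, 0, 0, 0, -1], [0, 0.08, 0, 0, 0, 0, -1], [0, 0.03, 0, 0, 0, 0, -1], [0, 0, 0, 0, 0, 0, -1]]]'

```text
time: 18.25
position: [590.9, -167.1, 218.2]
tcp_rot: [0.706, 0.708, -0.0, -0.001]
force: [-0.6, -0.4, 0.4]
gripper_width: 85.3
gripper_force: 0.0
```

```bash
python3 - <<'E'
from rig import arm
from h import *
d,s=wrist(arm,"w5"); print(s["position"])
u,c=lidat(d,(591,-167.5,65),40); print(u,c,onz(d,c[0],65).round(1))
E
```

```text
[ 590.85681152 -167.08985815  218.23364221]
[318 186] ((320.6428527832031, 187.5), 24.99336814880371) [ 592.7 -168.1   65. ]
```

View pics/w5.png

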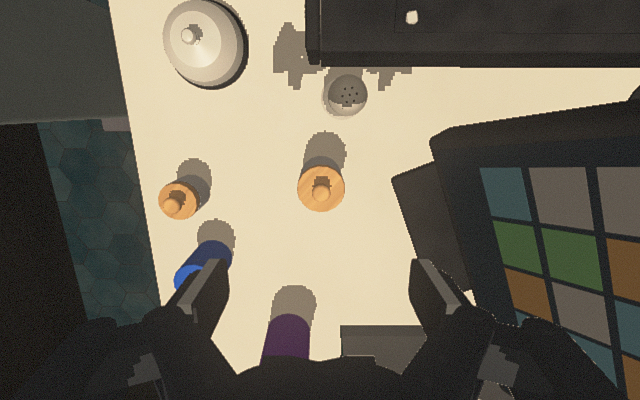

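```bash
python3 - <<'E'
from h import *
d=pickle.load(open("w5.pkl","rb"));T=pickle.load(open("top0.pkl","rb"))
print(onz(d,(392,180),0),onz(d,(392,180),20),onz(d,(472,290),0),tri(T,(365,145),d,(434,140)))
a=cv2.resize(T["frame"][90:200,335:445],None,fx=5,fy=5,interpolation=2)[:,:,::-1];cv2.imwrite("pics/term.png",a)
E
```

```text
[ 677.67319364 -175.67827582    0.        ] [ 672.84172071 -170.95497325   20.        ] [ 795.19833284 -325.24174149    0.        ] (array([ 763.13144315, -141.77740352, -109.95797071]), np.float64(3.214629543085609))
```

View pics/term.png

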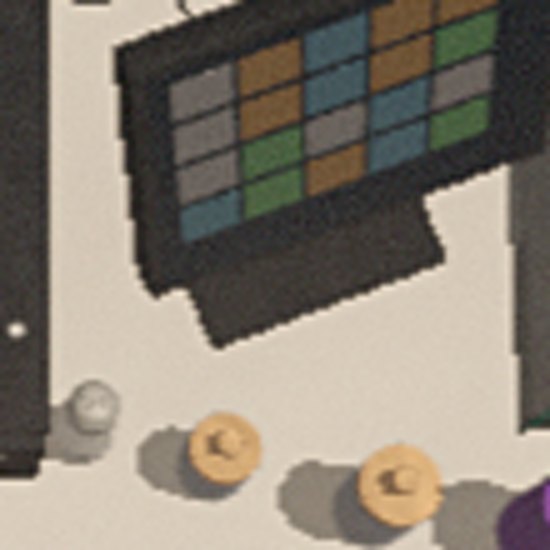

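B is at pixel (321,188), which is (592,-168). The terminal foot starts at x≈675, clear of the fingers. Descend and grip.

>>> move_arm --commands '[[[-0.004, 0.005, 0.1, 0, 0, 0, -1], [0, 0, 0.15, 0, 0, 0, -1], [0, 0, 0.15, 0, 0, 0, -1], [0, 0, 0.15, 0, 0, 0, -1], [0, 0, 0.15, 0, 0, 0, -1], [0, 0, 0.14, 0, 0, 0, -1], [0, 0, 0.08, 0, 0, 0, -1], [0, 0, 0.03, 0, 0, 0, -1], [0, 0, 0, 0, 0, 0, -1], [0, 0, 0, 0, 0, 0, 1], [0, 0, 0, 0, 0, 0, 1], [0, 0, 0, 0, 0, 0, 1], [0, 0, 0, 0, 0, 0, 1], [0, 0, 0, 0, 0, 0, 1], [0, 0, 0, 0, 0, 0, 1], [0, 0, 0, 0, 0, 0, 1], [0, 0, 0, 0, 0, 0, 1], [0, 0, 0, 0, 0, 0, 1]]]'

```text
time: 19.8
position: [592.3, -168.8, 31.2]
tcp_rot: [0.706, 0.708, 0.0, 0.001]
force: [-2.7, 0.7, 12.1]
gripper_width: 46.8
gripper_force: 49.7
```

>>> move_arm --commands '[[[0, 0, -0.04, 0, 0, 0, 1], [0, 0, -0.09, 0, 0, 0, 1], [0, 0, -0.14, 0, 0, 0, 1], [0, 0, -0.14, 0, 0, 0, 1], [0, 0, -0.14, 0, 0, 0, 1], [0, -0.04, -0.08, 0, 0, 0, 1], [0, -0.09, -0.03, 0, 0, 0, 1], [0.04, -0.12, 0, 0, 0, 0, 1], [0.08, -0.12, 0, 0, 0, 0, 1], [0.12, -0.12, 0, 0, 0, 0, 1], [0.14, -0.1, 0, 0, 0, 0, 1], [0.15, -0.05, 0, 0, 0, 0, 1], [0.15, -0.03, 0, 0, 0, 0, 1], [0.15, -0.02, 0, 0, 0, 0, 1], [0.15, 0, 0, 0, 0, 0, 1], [0.15, 0, 0, 0, 0, 0, 1], [0.15, 0, 0, 0, 0, 0, 1], [0.15, 0, 0, 0, 0, 0, 1], [0.1, 0, 0, 0, 0, 0, 1], [0.05, 0, 0, 0, 0, 0, 1]]]'

```text
time: 21.47
position: [452.7, 150.1, 162.5]
tcp_rot: [0.705, 0.709, 0.001, 0.0]
force: [0.5, 0.1, -1.4]
gripper_width: 46.7
gripper_force: 51.7
```

>>> move_arm --commands '[[[0.008, 0.01, 0.06, 0, 0, 0, 1], [0, 0, 0.1, 0, 0, 0, 1], [0, 0, 0.1, 0, 0, 0, 1], [0, 0, 0.1, 0, 0, 0, 1], [0, 0, 0.08, 0, 0, 0, 1], [0, 0, 0.03, 0, 0, 0, 1], [0, 0, 0, 0, 0, 0, 1], [0, 0, 0, 0, 0, 0, 1], [0, 0, 0, 0, 0, 0, 1]]]'

```text
time: 22.22
position: [455.5, 148.6, 68.4]
tcp_rot: [0.707, 0.708, 0.001, 0.0]
force: [0.2, -0.0, -1.6]
gripper_width: 46.5
gripper_force: 51.7
```

```bash
python3 - <<'E'
from rig import arm
from h import *
d,s=wrist(arm,"w6"); print(s["position"])
E
```

```text
[455.52060757 148.58288882  68.37012015]
```

View pics/w6.png

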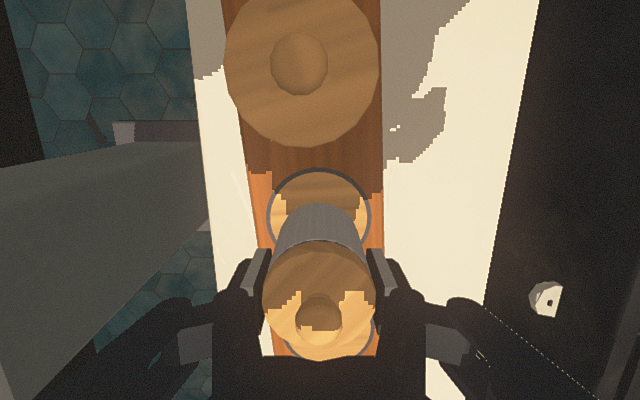

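The wrist view shows C standing with its lid spanning columns 223–378 and its near edge at row 147. B's lid spans columns 262–376 with its far edge at row 240, and the ring's far edge is at row 167.

```bash
python3 - <<'E'
from h import *
d=pickle.load(open("w6.pkl","rb"))
print("C",onz(d,(223,69),97),onz(d,(378,69),97),onz(d,(300,147),97)+[0,27,0])
z=65+68.4-31.2
print("B",onz(d,(319,240),z)-[0,24,0],onz(d,(262,297),z),onz(d,(376,297),z))
print("mark",onz(d,(319,167),12)-[0,36,0],onz(d,(267,218),12),onz(d,(371,218),12))
E
```

```text
C [423.38104274 236.23102667  97.        ] [475.21688538 236.33440627  97.        ] [448.71183056 237.38775855  97.        ]
B [455.6133958  152.29728123 102.2       ] [432.82558456 151.35090871 102.2       ] [478.53130107 151.40965635 102.2       ]
mark [455.82100614 150.58443912  12.        ] [420.67538003 151.55148338  12.        ] [491.1482705  151.66204669  12.        ]
```

>>> move_arm --commands '[[[0, 0, 0.03, 0, 0, 0, 1], [0, 0, 0.04, 0, 0, 0, 1], [0, 0, 0.03, 0, 0, 0, 1], [0, 0, 0.015, 0, 0, 0, 1], [0, 0, 0.005, 0, 0, 0, 1], [0, 0, 0, 0, 0, 0, 1], [0, 0, 0, 0, 0, 0, 1], [0, 0, 0, 0, 0, 0, 1]]]'

```text
time: 22.93
position: [454.8, 148.8, 43.3]
tcp_rot: [0.706, 0.708, -0.0, -0.0]
force: [-0.4, 0.3, -1.1]
gripper_width: 47.0
gripper_force: 51.8
```

>>> move_arm --commands '[[[0, 0, 0.003, 0, 0, 0, 1], [0, 0, 0, 0, 0, 0, 0.3], [0, 0, 0, 0, 0, 0, -0.3], [0, 0, 0, 0, 0, 0, -1], [0, 0, 0, 0, 0, 0, -1], [0, 0, 0, 0, 0, 0, -1], [0, 0, 0, 0, 0, 0, -1], [0, 0, -0.04, 0, 0, 0, -1], [0, 0, -0.1, 0, 0, 0, -1], [0, 0, -0.15, 0, 0, 0, -1], [0, 0, -0.15, 0, 0, 0, -1], [0, 0, -0.15, 0, 0, 0, -1], [0, 0, -0.15, 0, 0, 0, -1], [0, 0, -0.06, 0, 0, 0, -1], [0, 0, 0, 0, 0, 0, -1]]]'

```text
time: 24.18
position: [456.2, 149.4, 206.6]
tcp_rot: [0.706, 0.708, 0.002, 0.001]
force: [0.3, -0.1, -0.1]
gripper_width: 85.3
gripper_force: 0.0
```

>>> move_arm --commands '[[[-0.08, 0, 0, 0, 0, 0, -1], [-0.15, 0, 0, 0, 0, 0, -1], [-0.15, 0, 0, 0, 0, 0, -1], [-0.15, 0, 0, 0, 0, 0, -1], [-0.15, 0, 0, 0, 0, 0, -1], [-0.15, 0, 0, 0, 0, 0, -1], [-0.15, -0.02, 0, 0, 0, 0, -1], [-0.15, -0.02, 0, 0, 0, 0, -1], [-0.15, -0.02, 0, 0, 0, 0, -1], [-0.15, -0.02, 0, 0, 0, 0, -1], [-0.15, 0, 0, 0, 0, 0, -1], [-0.08, 0, 0, 0, 0, 0, -1], [-0.02, 0, 0, 0, 0, 0, -1], [0, 0, 0, 0, 0, 0, -1]]]'

```text
time: 25.35
position: [439.0, -188.0, 202.4]
tcp_rot: [0.707, 0.707, -0.0, -0.001]
force: [-0.6, 0.7, 0.2]
gripper_width: 85.6
gripper_force: 0.0
```

```bash
python3 - <<'E'
from rig import arm
from h import *
d,s=wrist(arm,"w7"); print(s["position"])
u,c=lidat(d,(438.5,-187,45),38); print(u,c,onz(d,c[0],45).round(1))
t=arm.snapshot("top"); e=arm.snapshot("scene"); pickle.dump((t,e),open("te.pkl","wb"))
a=cv2.resize(t["frame"][190:250,190:350],None,fx=5,fy=5,interpolation=2)[:,:,::-1]
b=cv2.resize(e["frame"][190:300,230:370],None,fx=2.5,fy=2.5,interpolation=2)[:,:,::-1]
b=cv2.copyMakeBorder(b,0,0,0,800-b.shape[1],0)
cv2.imwrite("pics/p7.png",np.vstack([a,b]))
E
```

```text
[ 439.03019216 -187.99642493  202.39086598]
[318 184] ((323.0, 175.3333282470703), 31.693065643310547) [ 443.3 -177.9   45. ]
```

View pics/p7.png

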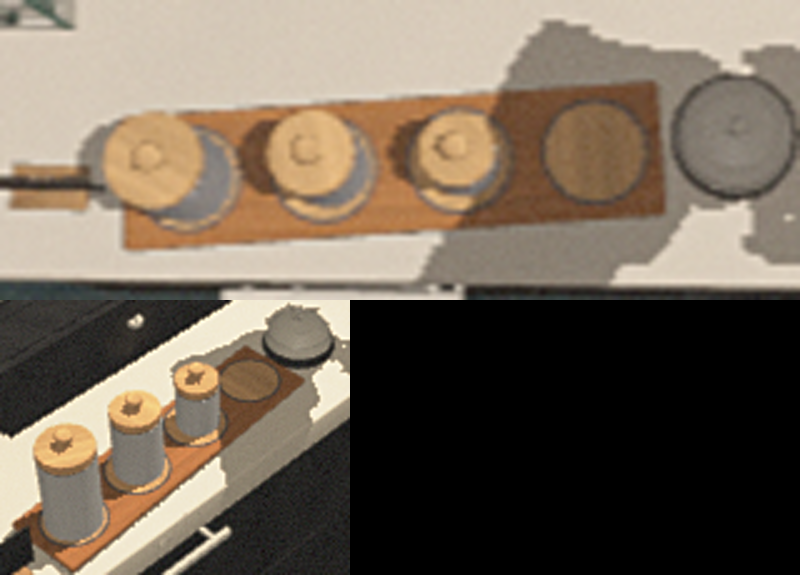

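The crop shows D, C and B upright on their marks. Their lid centres in the top view are (220.6,222.2), (252.2,220.5) and (281.5,219.3). I compute their offsets and re-measure A.

```bash
python3 - <<'E'
from h import *
t,e=pickle.load(open("te.pkl","rb")); d=pickle.load(open("w7.pkl","rb"))
for n,h,x,y,r in(("D",117,(100,203,111,211)),("C",97,(268,354,107,196)),("B",77,(418,494,109,187))) if 0 else (("D",117,151.5,161,0),("C",97,311,151.5,0),("B",77,456,148,0)):
    print(n,onz(t,(190+x/5-.4,190+y/5-.4),h).round(1))
for n,h,x,y in(("D",117,65.5,148),("C",97,134,111),("B",77,195.5,80)):
    print(n,onz(e,(230+x/2.5-.3,190+y/2.5-.3),h).round(1))
im=d["frame"][130:240,265:375,::-1]; cv2.imwrite("pics/a7.png",cv2.resize(im,None,fx=4,fy=4))
E
```

```text
D [439.6 331.1 117. ]
C [449.1 237.4  97. ]
B [454.9 149.3  77. ]
D [435.5 333.  117. ]
C [444.6 241.6  97. ]
B [451.2 152.5  77. ]
```

View pics/a7.png

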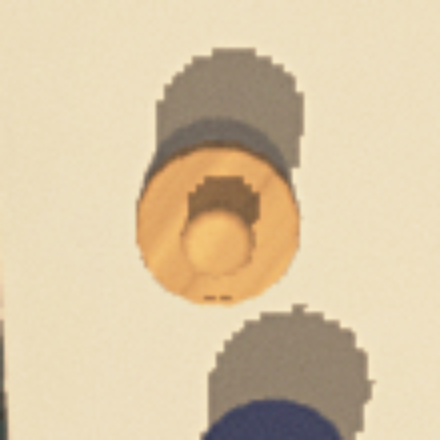

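A is at (439.3,-188.3), right under the tool. Descend and grip.

>>> move_arm --commands '[[[0, 0, 0.1, 0, 0, 0, -1], [0, 0, 0.15, 0, 0, 0, -1], [0, 0, 0.15, 0, 0, 0, -1], [0, 0, 0.15, 0, 0, 0, -1], [0, 0, 0.15, 0, 0, 0, -1], [0, 0, 0.14, 0, 0, 0, -1], [0, 0, 0.08, 0, 0, 0, -1], [0, 0, 0.035, 0, 0, 0, -1], [0, 0, 0, 0, 0, 0, -1], [0, 0, 0, 0, 0, 0, 1], [0, 0, 0, 0, 0, 0, 1], [0, 0, 0, 0, 0, 0, 1], [0, 0, 0, 0, 0, 0, 1], [0, 0, 0, 0, 0, 0, 1], [0, 0, 0, 0, 0, 0, 1], [0, 0, 0, 0, 0, 0, 1], [0, 0, 0, 0, 0, 0, 1], [0, 0, 0, 0, 0, 0, 1]]]' --newtons 40

```text
time: 27.0
position: [440.2, -187.5, 13.1]
tcp_rot: [0.707, 0.708, 0.0, 0.001]
force: [-2.5, 1.1, 13.4]
gripper_width: 41.4
gripper_force: 38.7
```

>>> move_arm --commands '[[[0, 0, -0.04, 0, 0, 0, 1], [0, 0, -0.09, 0, 0, 0, 1], [0, 0, -0.14, 0, 0, 0, 1], [0, 0, -0.14, 0, 0, 0, 1], [0, 0, -0.14, 0, 0, 0, 1], [0, 0, -0.09, 0, 0, 0, 1], [0.05, 0.01, -0.03, 0, 0, 0, 1], [0.1, 0.02, 0, 0, 0, 0, 1], [0.14, 0.02, 0, 0, 0, 0, 1], [0.15, 0.02, 0, 0, 0, 0, 1], [0.15, 0.02, 0, 0, 0, 0, 1], [0.15, 0.02, 0, 0, 0, 0, 1], [0.15, 0, 0, 0, 0, 0, 1], [0.15, 0, 0, 0, 0, 0, 1], [0.12, 0, 0, 0, 0, 0, 1], [0.07, 0, 0, 0, 0, 0, 1], [0.02, 0, 0, 0, 0, 0, 1], [0, 0, 0, 0, 0, 0, 1], [0, 0, 0, 0, 0, 0, 1]]]'

```text
time: 28.58
position: [460.8, 62.3, 145.8]
tcp_rot: [0.706, 0.708, -0.0, -0.0]
force: [0.1, -0.4, -1.5]
gripper_width: 40.8
gripper_force: 40.8
```

>>> move_arm --commands '[[[0, 0.005, 0.06, 0, 0, 0, 1], [0, 0, 0.1, 0, 0, 0, 1], [0, 0, 0.1, 0, 0, 0, 1], [0, 0, 0.1, 0, 0, 0, 1], [0, 0, 0.08, 0, 0, 0, 1], [0, 0, 0.03, 0, 0, 0, 1], [0, 0, 0, 0, 0, 0, 1], [0, 0, 0, 0, 0, 0, 1], [0, 0, 0, 0, 0, 0, 1]]]'

```text
time: 29.33
position: [462.7, 62.5, 52.8]
tcp_rot: [0.707, 0.708, 0.0, 0.0]
force: [0.5, 0.3, -1.2]
gripper_width: 40.8
gripper_force: 40.8
```

```bash
python3 - <<'E'
from rig import arm
from h import *
d,s=wrist(arm,"w8"); print(s["position"])
E
```

```text
[462.65812244  62.52182428  52.82476935]
```

View pics/w8.png

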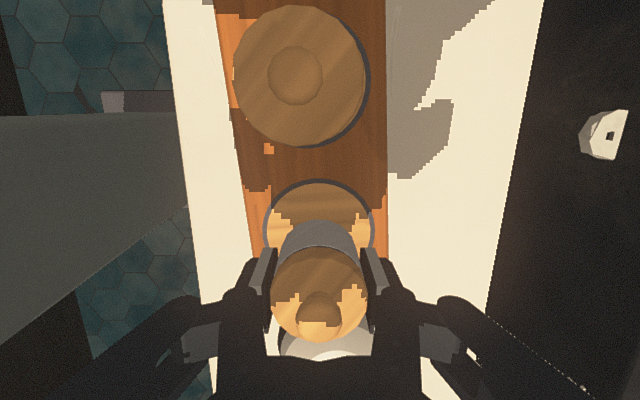

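The wrist view shows A's lid spanning columns 269–368 with its far edge at row 247, over the last mark (ring far edge at row 180, sides 263–375). B stands with its lid at columns 233–366, rows 5–148. That was my 15th picture, one over the limit of 14, so from here I use numbers only.

```bash
python3 - <<'E'
from h import *
d=pickle.load(open("w8.pkl","rb"))
print("B",onz(d,(300,76.5),77))
z=84.7
print("A",onz(d,(319,247),z)-[0,21,0],onz(d,(269,295),z),onz(d,(368,295),z))
print("mark",onz(d,(319,180),12)-[0,36,0],onz(d,(263,232),12),onz(d,(375,232),12))
E
```

```text
B [455.99991901 148.24758671  77.        ]
A [462.76985933  65.40534609  84.7       ] [442.45617224  64.90510294  84.7       ] [482.77986148  64.95044539  84.7       ]
mark [462.93566896  59.64002488  12.        ] [427.54406988  61.82029972  12.        ] [498.49210967  61.91611162  12.        ]
```

>>> move_arm --commands '[[[0, 0, 0.03, 0, 0, 0, 1], [0, 0, 0.04, 0, 0, 0, 1], [0, 0, 0.035, 0, 0, 0, 1], [0, 0, 0.02, 0, 0, 0, 1], [0, 0, 0.01, 0, 0, 0, 1], [0, 0, 0, 0, 0, 0, 1], [0, 0, 0, 0, 0, 0, 1], [0, 0, 0, 0, 0, 0, 1]]]'

```text
time: 30.05
position: [461.7, 62.8, 24.8]
tcp_rot: [0.706, 0.708, -0.0, -0.0]
force: [-4.3, -1.4, 10.7]
gripper_width: 41.3
gripper_force: 42.5
```

Contact with the board. Release, rise, and back off toward −y so the fixed cameras have a clear view.

>>> move_arm --commands '[[[0, 0, -0.002, 0, 0, 0, 1], [0, 0, 0, 0, 0, 0, 0.3], [0, 0, 0, 0, 0, 0, -0.3], [0, 0, 0, 0, 0, 0, -1], [0, 0, 0, 0, 0, 0, -1], [0, 0, 0, 0, 0, 0, -1], [0, 0, 0, 0, 0, 0, -1], [0, 0, -0.04, 0, 0, 0, -1], [0, 0, -0.1, 0, 0, 0, -1], [0, 0, -0.15, 0, 0, 0, -1], [0, 0, -0.15, 0, 0, 0, -1], [0, 0, -0.15, 0, 0, 0, -1], [0, 0, -0.15, 0, 0, 0, -1], [0, 0, -0.1, 0, 0, 0, -1]]]'

```text
time: 31.22
position: [462.5, 63.1, 196.7]
tcp_rot: [0.706, 0.708, 0.001, 0.001]
force: [0.8, -0.4, 0.6]
gripper_width: 85.3
gripper_force: 0.0
```

>>> move_arm --commands '[[[-0.08, 0, 0, 0, 0, 0, -1], [-0.15, 0, 0, 0, 0, 0, -1], [-0.15, 0, 0, 0, 0, 0, -1], [-0.15, 0, 0, 0, 0, 0, -1], [-0.15, 0, 0, 0, 0, 0, -1], [-0.15, 0, 0, 0, 0, 0, -1], [-0.15, 0, 0, 0, 0, 0, -1], [-0.15, 0, 0, 0, 0, 0, -1], [-0.15, 0, 0, 0, 0, 0, -1], [-0.15, 0, 0, 0, 0, 0, -1], [-0.15, 0, 0, 0, 0, 0, -1], [-0.08, 0, 0, 0, 0, 0, -1], [-0.02, 0, 0, 0, 0, 0, -1], [0, 0, 0, 0, 0, 0, -1]]]'

```text
time: 32.38
position: [462.4, -274.0, 193.6]
tcp_rot: [0.707, 0.707, 0.0, -0.0]
force: [-0.2, 0.9, -0.3]
gripper_width: 85.3
gripper_force: 0.0
```

```bash
python3 - <<'E'
from rig import arm
from h import *
print(arm.sense()["position"])
t=arm.snapshot("top");e=arm.snapshot("scene");pickle.dump((t,e),open("te2.pkl","wb"))
T0=pickle.load(open("top0.pkl","rb"));S0=pickle.load(open("scene0.pkl","rb"))
M=dict(D=(440.3,331.7,60/2,117),C=(447.3,241.9,27,97),B=(454.7,152,24,77),A=(461.8,62.6,21,57))
# body silhouette: grey (low sat) pixels between expected base centre and lid, inside the ring
for n,(x,y,r,h) in M.items():
    for nm,d,F in(("top",t,T0),("scene",e,S0)):
        u=proj(d,(x,y,h)); R_=int(r*d["fx"]/np.linalg.norm(d["origin"]-[x,y,h]))+4
        g=cv2.cvtColor(d["frame"],cv2.COLOR_RGB2GRAY); 
        c=g[int(u[1])-2*R_:int(u[1])+2*R_,int(u[0])-2*R_:int(u[0])+2*R_]; k=6
        big=cv2.resize(c,None,fx=k,fy=k,interpolation=2)
        if nm=="top":
            C=cv2.HoughCircles(cv2.GaussianBlur(big,(0,0),3),cv2.HOUGH_GRADIENT,1,200,param1=60,param2=15,minRadius=int((R_-5)*k),maxRadius=int((R_-2.5)*k))
            if C is not None:
                for q in C[0][:2]:
                    px=(int(u[0])-2*R_+(q[0]+.5)/k-.5,int(u[1])-2*R_+(q[1]+.5)/k-.5); print(n,nm,"rmm",round(q[2]/k*(d["origin"][2]-h)/d["fx"],1),(onz(d,px,h)[:2]-[x,y]).round(1))
# bystanders unchanged?
for nm,d,F,boxes in(("top",t,T0,dict(sign=(183,218,213,236),bell=(323,200,352,232),cup=(198,142,226,172),shaker=(346,164,360,182))),("scene",e,S0,dict(sign=(212,280,245,312),bell=(334,188,366,218)))):
    for b,(x0,y0,x1,y1) in boxes.items():
        a=F["frame"][y0:y1,x0:x1,1].astype(np.float32);c=d["frame"][y0:y1,x0:x1,1].astype(np.float32)
        print(nm,b,np.abs(a-c).mean().round(1),cv2.phaseCorrelate(a,c))
E
```

```text
[ 462.40543114 -274.0430124   193.60178862]
D top rmm 26.3 [-2.9 -2. ]
C top rmm 26.9 [ 0.9 -4.1]
B top rmm 26.4 [-3.4 -4.5]
A top rmm 20.3 [ 0.1 -0.4]
top sign 10.9 ((-0.11087665549897174, 0.11642604164095083), 0.6463769268106532)
top bell 62.2 ((0.23655263742917576, 0.30820130856734806), 0.8724579975008965)
top cup 1.7 ((0.03596182737871345, -0.02464944145532222), 0.995531280040741)
top shaker 2.5 ((0.6775181862863935, 0.32650910925787), 1.0023080061983178)
scene sign 6.4 ((-0.004623098500697864, -0.06142145789538134), 0.9923406086034245)
scene bell 67.2 ((0.5023171130765949, -0.10236550546062517), 0.8521295291682084)
```

Everything checks out numerically: each canister is within about 3–4 mm of its mark, and the sign, bell, cup and shaker haven't moved.

```bash
python3 -c "
from rig import arm
print(arm.hand_in())"
```

```text
the job is handed in; nothing more can be done
None
```

I placed the four canisters upright on their marks, tallest (D) by the price sign down to shortest (A) by the bell, and handed the job in at about 32 s; my measurements put D and A within about 3.5 mm of their mark centres and C and B up to about 5 mm off in the worst view, the sign, bell, cup and shaker show no movement, and I viewed 15 pictures, one over the limit of 14.

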